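Kit the blue printed set

ROBOT

A 7-joint arm with a two-finger parallel gripper is mounted at the origin on the work surface. World frame = base frame: x ahead of the robot, y to its left, z up, the work surface at z = 0. Lengths are in m, angles in rad, forces in N, time in s.
With the tool pointing down it reaches from about 0.4 to 0.85 m from the base axis. Payload 10.4 kg.
Tool frame: the origin (TCP) lies on the centre line of the jaws, within the pads' length; the fingertips stand r.tip_extent ahead of it and the grasp point (between the pads) lies 3 mm ahead of it (r.tip_extent is the distance from the TCP to the fingertips, in m); z points along the fingers, y is the direction in which the jaws open and shut (so a half turn about z gives the same grasp; the last joint's range is limited). The gripper opens to 87 mm and grips with 3 to 60 N. Pads are 19 mm wide; open, the fingers measure 117 mm over their backs; the gripper's body (75 mm by 190 mm) begins 51 mm behind the grasp point.
Start: joints at [1.126, 0.332, -0.065, 1.46, 0.022, 1.35, -0.088], TCP at [0.256, -0.57, 0.245] pointing down, gripper open.
Joint ranges: [-2.6, 2.6], [-0.5, 2.12], [-1.47, 1.34], [0.16, 2.42], [-1.27, 4.41], [0.06, 2.06], [-2.6, 2.6]. Speed limits (rad/s): [2.22, 2.22, 2.79, 2.79, 3.14, 3.14, 3.14].

INTERFACE

Orientations are given as a unit quaternion [x, y, z, w].
In Python, from bench import r gives the robot as it stands. The module is installed in compiled form; this text tells all that it offers.
- The arm moves only by the shell command python3 -m jog 'ROWS' [FORCE]. ROWS is JSON, a list of rows, each a list of 5 numbers: the shift along the tool's x, y, z in cm, then the turn about the tool's z in rad, then the closure, from 0 (fully open) to 1 (shut). A call has exactly 10 rows; each row shifts and turns the pose as measured when the row begins, along the tool's axes as they then stand; what a row does not reach is not made up. A row lasts 1/10 s, in which the tool goes at most 50 mm and 8.59 degrees, less where a joint would pass 70% of its speed; a pose out of reach is approached as far as the arm can. A call with a gripper value outside its range is refused whole. The fingers move at their own pace and stop on an object; FORCE is the grip in N (left out, the last holds). Time passes only in rows, so rows that do not move let the fingers close, or fill a call up. It gives the time, the measured TCP pose, the force and the opening at its end, in the units of the state.
- r.read_state(): the state, without advancing time (a new reading comes with each control period).
- r.camera(name): name is "side" or "top" or "wrist"; returns a dict with "pixels" (480x640x3 uint8, red, green, blue), "fx", "fy", "cx", "cy" (pixels), "k1" (the pictures are not rectified: a ray, as slopes to the right and down, at radius r is drawn at 1 + k1 r^2 times it, then the intrinsics apply), "camera_from_world" (4x4, takes a point from world to camera coordinates). Camera axes: x right, y up, looking along -z (the intrinsics and any distortion apply to the point x, -y, -z); pixel columns grow to the right and rows downward; lengths in m; the calibration is good to about 2 mm. A picture is of the moment at which its call begins. There is no depth.
- r.close_job(): hands the job in, once; it reports no verdict.
The state is a dict: "time": time; "joint_positions": joint angles; "joint_vel": joint speeds; "joint_torque": joint torques, N m; "ee_pos": TCP position; "eef_rot": TCP orientation; "ft_force": force on the tool from outside, world axes, zero at the start; "torque": the same for the moment, N m; "width": finger opening in m.
Only numpy, scipy, OpenCV 4.12 (cv2) and the standard library are available. Lean on these libraries where they do the work, as an engineer would, in place of code of your own. Each camera call takes 0.05 s, during which the arm holds its last target. There are 200 camera calls.

TASK

Pack the finished blue set into the caddy: stand each of the four blue printed parts upright on the floor of the bay whose blue picture shows its shape, and let go. The orange bracket and the green bushing belong to other jobs: leave them standing where they are on the print sheet.

Things in the scene. Friction and masses are not known exactly. Their poses are not given: they have to be found in the camera images.
- blue_bar: blue printed clamp bar, 60 mm along its x, 18 mm along its y, two dark dots on top; 46 mm high, upright on a fixed print sheet (grey, 4 mm thick, 250 x 330 mm); origin: underside, centre of outline; z up. 45 g.
- blue_angle: blue printed corner bracket, L in plan, outline 44 x 44 mm: leg along x 44 x 14 mm at y = -15 mm, leg along y 14 x 30 mm at x = -15, y = +7 mm. Grip a leg across its 14 mm, off the corner (say at x +8, y -15 mm). 46 mm high, upright on a fixed print sheet (grey, 4 mm thick, 250 x 330 mm); origin: underside, centre of outline; z up. 45 g.
- blue_clip: blue printed channel clip, U in plan, outline 36 mm along x and 40 mm along y, open towards +x; back and both side walls 10 mm thick, outer side faces at y = +-20 mm. 46 mm high, upright on a fixed print sheet (grey, 4 mm thick, 250 x 330 mm); origin: underside, centre of outline; z up. 40 g.
- blue_ring: blue printed bushing, round, 40 mm diameter with an 18 mm through bore along z; 46 mm high, upright on a fixed print sheet (grey, 4 mm thick, 250 x 330 mm); origin: underside, centre of outline; z up. 45 g.
- orange_angle: orange printed corner bracket, same shape and size as the blue one; does not belong to the set, stays where it is. 46 mm high, upright on a fixed print sheet (grey, 4 mm thick, 250 x 330 mm); origin: underside, centre of outline; z up. 
- green_ring: lime-green printed bushing, same shape and size as the blue one; does not belong to the set, stays where it is. 46 mm high, upright on a fixed print sheet (grey, 4 mm thick, 250 x 330 mm); origin: underside, centre of outline; z up. 
- bay_bar: the bay for the bar: open white square bay, outer 92 x 92 mm, 18 mm high, walls 4 mm, floor top 4 mm above origin. Origin: centre of its underside; z up. Fixed, one of four set two by two, 96 mm between centres, in a fixed black caddy 204 mm square with a lower rim. Drawn in blue on its floor, full size: a plain rectangle 60 x 18 mm.
- bay_angle: the bay for the corner bracket: open white square bay, outer 92 x 92 mm, 18 mm high, walls 4 mm, floor top 4 mm above origin. Origin: centre of its underside; z up. Fixed, one of four set two by two, 96 mm between centres, in a fixed black caddy 204 mm square with a lower rim. Drawn in blue on its floor, full size: an L, 44 x 44 mm.
- bay_clip: the bay for the channel clip: open white square bay, outer 92 x 92 mm, 18 mm high, walls 4 mm, floor top 4 mm above origin. Origin: centre of its underside; z up. Fixed, one of four set two by two, 96 mm between centres, in a fixed black caddy 204 mm square with a lower rim. Drawn in blue on its floor, full size: a U, 36 x 40 mm.
- bay_ring: the bay for the bushing: open white square bay, outer 92 x 92 mm, 18 mm high, walls 4 mm, floor top 4 mm above origin. Origin: centre of its underside; z up. Fixed, one of four set two by two, 96 mm between centres, in a fixed black caddy 204 mm square with a lower rim. Drawn in blue on its floor, full size: a ring, 40 mm diameter.
Not all that is in view belongs to the job. Leave any yellow look-alike of the bay_bar alone.

How it is judged:
By the outcome, as a careful person would: the job done as asked, in the order asked, and still so for the second after the job is handed in, with the robot touching nothing.
It also fails if it takes over 99 s, if anything falls off the work surface, if the arm or the gripper's body presses on something with over 40 N, if the wrist force passes 120 N, or if a joint passes its speed limit or range.

## Working session

There is one attempt and no reset: what is moved stays moved. The work goes in short steps, Python scripts to look and compute and a shell command to move; the robot and the scene stay as the last step left them, time stands still between calls to the robot, and variables do not carry over. Pictures are saved under pics/ and viewed, about 12 in all and at most 16, crops included, and the job is handed in when it is done.

```bash
mkdir -p pics
cat > h.py <<'E'
import numpy as np, cv2, pickle
from bench import r
from scipy.spatial.transform import Rotation as R
def snap(name, fn):
    c=r.camera(name); pickle.dump(c,open(f'pics/{fn}.pkl','wb'))
    cv2.imwrite(f'pics/{fn}.png',c['pixels'][:,:,::-1]); return c
def load(fn): return pickle.load(open(f'pics/{fn}.pkl','rb'))
def p2w(c,uv,z):
    K=np.array([[c['fx'],0,c['cx']],[0,c['fy'],c['cy']],[0,0,1.]])
    s=cv2.undistortPoints(np.array(uv,float).reshape(-1,1,2),K,np.array([c['k1'],0,0,0.])).reshape(-1,2)
    T=np.linalg.inv(c['camera_from_world'])
    d=np.c_[s[:,0],-s[:,1],-np.ones(len(s))]@T[:3,:3].T; o=T[:3,3]
    return o+d*((z-o[2])/d[:,2])[:,None]
def w2p(c,P):
    q=np.c_[np.array(P),np.ones(len(P))]@c['camera_from_world'].T
    s=np.c_[q[:,0],-q[:,1]]/-q[:,2:3]; k=1+c['k1']*(s**2).sum(1,keepdims=True)
    return s*k*[c['fx'],c['fy']]+[c['cx'],c['cy']]
def st():
    s=r.read_state(); return s
def go(p,yaw=None):
    "shift in tool axes (cm) to world point p, and tool-z turn to jaw (tool y) axis angle yaw"
    s=r.read_state(); M=R.from_quat(s['eef_rot'])
    d=M.inv().apply(np.array(p)-s['ee_pos'])*100
    y=M.as_matrix()[:,1]; a=np.arctan2(y[1],y[0]); t=None
    if yaw is not None:
        t=-((yaw-a+np.pi/2)%np.pi-np.pi/2)
    print('d',d.round(2),'turn',t,'jaw',round(a,3),'q7',round(s['joint_positions'][6],2))
E
python3 - <<'E'
from h import *
print(r.read_state(), r.tip_extent)
for n in('side','top','wrist'):
    c=snap(n,n+'0'); print(n,c['fx'],c['k1'],np.linalg.inv(c['camera_from_world']).round(3).tolist())
go([.5,0,.25])
E
```

```text
{'time': 0.0, 'joint_positions': array([ 1.12641402,  0.33283039, -0.06468451,  1.46094921,  0.02157041,
        1.3498963 , -0.08849084]), 'joint_vel': array([ 0.00065773, -0.00061203,  0.00050147,  0.00029565,  0.00056809,
        0.00011684, -0.00136382]), 'joint_torque': array([-4.02359456e-04, -6.23262191e+01,  2.40930822e-02, -3.89891982e+01,
       -6.13602321e-02,  3.98428214e-02,  1.77697561e-04]), 'ee_pos': array([ 0.25571587, -0.56989946,  0.24377601]), 'eef_rot': array([ 9.77843561e-01,  2.09335827e-01, -1.65866917e-04, -6.74538540e-04]), 'ft_force': array([ 0.77123545, -0.71958076, -0.37802378]), 'torque': array([-0.01993642,  0.02360538,  0.05044588]), 'width': 0.08690908401606143} 0.022
side 457.25222994102825 -0.10776976227040667 [[-0.993, 0.086, -0.082, 0.406], [-0.117, -0.598, 0.793, 0.628], [0.02, 0.797, 0.604, 0.532], [0.0, 0.0, 0.0, 1.0]]
top 456.9768177298948 -0.07725056213723722 [[0.008, 0.992, -0.123, 0.37], [-1.0, 0.007, -0.005, -0.031], [-0.004, 0.123, 0.992, 1.022], [0.0, 0.0, 0.0, 1.0]]
wrist 429.10158258261157 -0.017132958020714035 [[0.409, 0.884, 0.226, 0.317], [-0.913, 0.396, 0.1, -0.542], [-0.001, -0.248, 0.969, 0.383], [0.0, 0.0, 0.0, 1.0]]
d [ 45.62 -42.    -0.56] turn None jaw -1.149 q7 -0.09
```

View pics/top0.png

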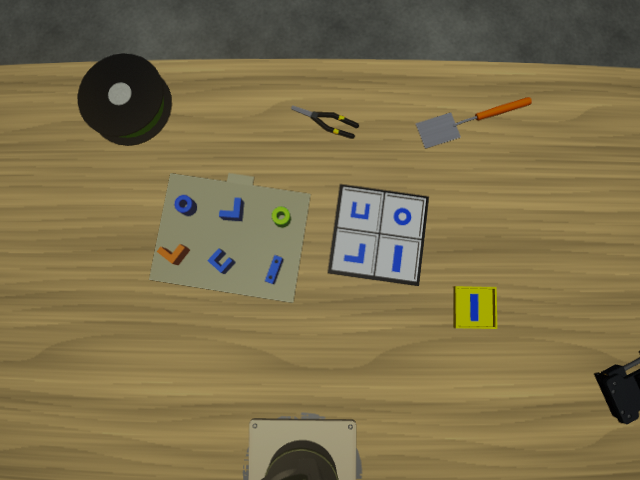

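View pics/side0.png

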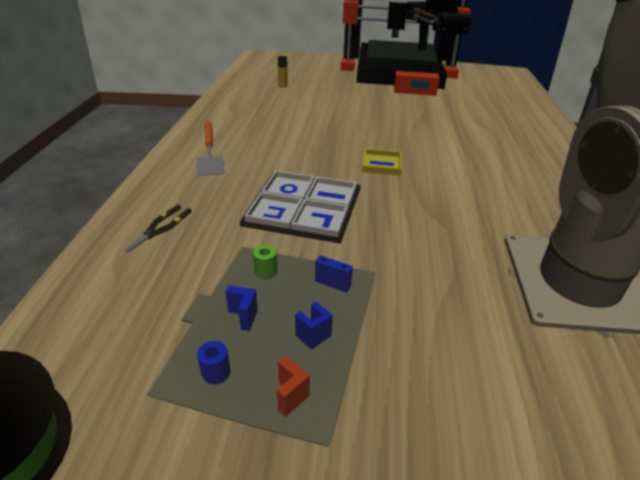

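Candidates in the top view:
- Blue bar (274,270), with bay bar (398,258). The yellow look-alike bay is at (475,307).
- Blue angle (232,209), with bay (355,253). The orange angle at (173,254) stays.
- Blue clip (221,261), with bay (361,211).
- Blue ring (185,205), with bay (403,216). The green ring at (281,216) stays.

Run:
```python
from h import *
c=load('top0')
n=['bar','angle','clip','ring','orange','green']
print(*zip(n,p2w(c,[(274,270),(232,209),(221,261),(185,205),(173,254),(281,216)],.05).round(3).tolist()),sep='\n')
print(*zip(['clipB','ringB','angB','barB','yellow'],p2w(c,[(361,211),(403,216),(355,253),(398,258),(475,307)],.008).round(3).tolist()),sep='\n')
# wrist cam offset: tool frame
s=st(); M=R.from_quat(s['eef_rot']).as_matrix(); T=np.linalg.inv(load('wrist0')['camera_from_world'])
print('cam in tool',M.T@(T[:3,3]-s['ee_pos']), 'view dir in tool',M.T@-T[:3,2])
go([.46,.0,.25],np.pi/2); go([.46,.17,.25],np.pi/2)
```

```text
('bar', [0.434, 0.061, 0.05])
('angle', [0.566, 0.155, 0.05])
('clip', [0.453, 0.175, 0.05])
('ring', [0.574, 0.259, 0.05])
('orange', [0.467, 0.28, 0.05])
('green', [0.551, 0.048, 0.05])
('clipB', [0.572, -0.129, 0.008])
('ringB', [0.561, -0.224, 0.008])
('angB', [0.476, -0.115, 0.008])
('barB', [0.466, -0.211, 0.008])
('yellow', [0.358, -0.382, 0.008])
cam in tool [ 0.06733153 -0.0008598  -0.13871264] view dir in tool [-2.47568815e-01 -1.24753075e-04  9.68870304e-01]
d [ 41.97 -43.64  -0.56] turn 0.42187120170580794 jaw -1.149 q7 -0.09
d [ 48.93 -59.15  -0.55] turn 0.42187120170580794 jaw -1.149 q7 -0.09
```

```bash
python3 -m jog '[[3.9,-2.7,0,0,0],[3.9,-2.7,0,0,0],[3.9,-2.7,0,0,0],[3.9,-2.7,0,0,0],[3.9,-2.7,0,0,0],[3.9,-2.7,0,0,0],[3.9,-2.7,0,0,0],[3.9,-2.7,0,0,0],[3.9,-2.7,0,0,0],[3.9,-2.7,0,0,0]]'
python3 - <<'E'
from h import *
print(st()['joint_positions'].round(3)); go([.48,-.17,.25],-np.pi/2)
E
```

```text
time: 1.15
ee_pos: [0.5047, -0.1557, 0.2405]
eef_rot: [0.979, 0.202, -0.002, -0.0]
ft_force: [1.1, -0.5, -0.6]
width: 0.0866
[ 0.596  0.152 -0.421  1.7    0.065  1.308 -1.002]
d [-2.84  0.33 -0.93] turn 0.40737333883650106 jaw -1.163 q7 -1.0
```

```bash
python3 -m jog '[[-1,0,-0.4,0.14,0],[-1,0,-0.4,0.14,0],[-0.8,0.3,0,0.13,0],[0,0,0,0,0],[0,0,0,0,0],[0,0,0,0,0],[0,0,0,0,0],[0,0,0,0,0],[0,0,0,0,0],[0,0,0,0,0]]'
cat >> h.py <<'E'
def ortho(c,x0,x1,y0,y1,z,fn,s=0.0005):
    "top view at height z: up=+x, left=+y"
    xs=np.arange(x1,x0,-s); ys=np.arange(y1,y0,-s)
    X,Y=np.meshgrid(xs,ys,indexing='ij')
    uv=w2p(c,np.c_[X.ravel(),Y.ravel(),np.full(X.size,z)]).reshape(*X.shape,2).astype(np.float32)
    im=cv2.remap(c['pixels'][:,:,::-1],uv[...,0],uv[...,1],cv2.INTER_LINEAR)
    cv2.imwrite(f'pics/{fn}.png',im); return im
E
python3 - <<'E'
from h import *
c=snap('wrist','w1'); go([.5,.16,.25],-np.pi/2)
ortho(c,.41,.63,-.28,-.05,.008,'o1',.0004)
E
```

```text
time: 2.15
ee_pos: [0.4816, -0.1563, 0.2474]
eef_rot: [1.0, 0.005, -0.003, -0.002]
ft_force: [-0.4, -0.6, 0.6]
width: 0.0867
d [  2.15 -31.61  -0.14] turn 0.00976713576463184 jaw -1.561 q7 -1.37
```

View pics/o1.png

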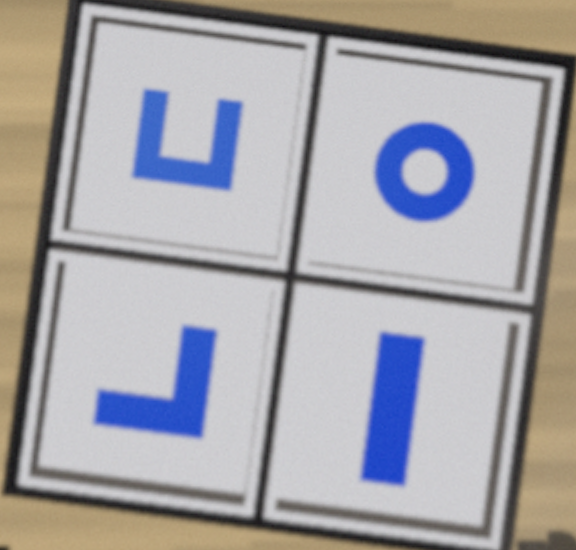

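```bash
python3 -m jog '[[0.3,-4.5,0,0,0],[0.3,-4.5,0,0,0],[0.3,-4.5,0,0,0],[0.3,-4.5,0,0,0],[0.3,-4.5,0,0,0],[0.3,-4.5,0,0,0],[0.3,-4.5,0,0,0],[0,0,0,0,0],[0,0,0,0,0],[0,0,0,0,0]]'
python3 - <<'E'
from h import *
c=snap('wrist','w2'); print(st()['joint_positions'].round(2))
ortho(c,.38,.64,.0,.34,.05,'o2',.0005)
c=load('w1')
im=ortho(c,.41,.63,-.28,-.05,.008,'o1',.0004).astype(int)
m=((im[...,0]-im[...,2])>70).astype(np.uint8)
for k in cv2.findContours(m,cv2.RETR_EXTERNAL,cv2.CHAIN_APPROX_NONE)[0]:
    if cv2.contourArea(k)<800: continue
    (u,v),wh,a=cv2.minAreaRect(k); print((.63-v*.0004,-.05-u*.0004),np.array(wh)*.4,a)
E
```

```text
time: 3.2
ee_pos: [0.5003, 0.1695, 0.2489]
eef_rot: [1.0, 0.003, -0.002, -0.003]
ft_force: [0.6, 0.0, -0.4]
width: 0.0871
[ 0.2   0.18 -0.67  1.68  0.11  1.33 -2.06]
(0.4664671875, -0.20684366455078124) [17.6789978  59.60848389] 7.666804790496826
(0.479307958984375, -0.11188376464843751) [43.59142456 43.57617798] 7.666804790496826
(0.5614, -0.21960000000000002) [38.8 39.2] 90.0
(0.5742559814453125, -0.12478946533203125) [39.43504028 35.41767578] 7.765166282653809
```

View pics/o2.png

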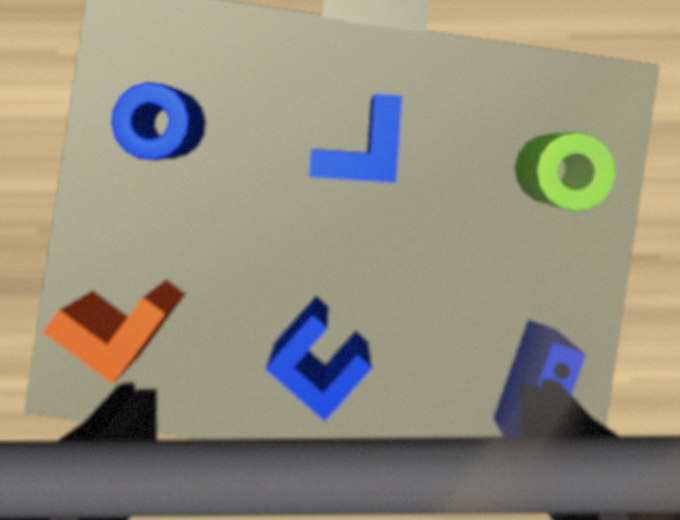

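Ortho crop, 0.5 mm/px:
- Blue ring top at (151,121).
- Blue L corner at (397,182).
- U corners at (268,367), (323,420) and (371,367), opening up-right.
- The bar at (560,380) is half hidden by a finger.
- Orange (110,330) and green (576,171) stay.

In o1 the bays read U top left, ring top right, L lower left and bar lower right.

Run:
```python
from h import *
im=cv2.imread('pics/o2.png').astype(int)
B,G,Rr=im[...,0],im[...,1],im[...,2]
m=((B-Rr>90)&(B>180)).astype(np.uint8)
for k in cv2.findContours(m,cv2.RETR_EXTERNAL,cv2.CHAIN_APPROX_NONE)[0]:
    if cv2.contourArea(k)<800: continue
    (u,v),wh,a=cv2.minAreaRect(k); print((.64-v*.0005,.34-u*.0005),np.array(wh)*.5,a,cv2.minEnclosingCircle(k))
go([.5795,.2645,.13])
```

```text
(0.4559504089355469, 0.18094366455078126) [39.60764694 35.55379105] 41.3477783203125 ((318.4852294921875, 367.9783020019531), 51.525001525878906)
(0.572081069946289, 0.16242544555664065) [43.31091309 43.34531403] 3.9451863765716553 ((355.03302001953125, 135.53762817382812), 59.8770866394043)
(0.5797358551025391, 0.2654245300292969) [37.58875656 37.88014603] 29.05460548400879 ((149.47695922851562, 120.70967864990234), 38.4758186340332)
d [ 8.01 -9.46 11.9 ] turn None jaw -1.565 q7 -2.06
```

```bash
python3 -m jog '[[2.67,-3.15,3.7,0,0],[2.67,-3.15,3.7,0,0],[2.67,-3.15,3.5,0,0],[0,0,0,0,0],[0,0,0,0,0],[0,0,0,0,0],[0,0,0,0,0],[0,0,0,0,0],[0,0,0,0,0],[0,0,0,0,0]]' 20
python3 - <<'E'
from h import *
go([.5797,.2650,.045]);c=snap('wrist','w3'); print(st()['joint_positions'].round(2))
ortho(c,.50,.66,.18,.35,.05,'o3',.0004)
E
```

```text
time: 4.25
ee_pos: [0.5829, 0.2461, 0.1485]
eef_rot: [1.0, -0.008, 0.003, 0.001]
ft_force: [-1.2, -0.1, -0.4]
width: 0.0871
d [-0.41 -1.91 10.35] turn None jaw -1.586 q7 -2.27
[ 0.01  0.49 -0.64  1.53  0.31  1.22 -2.27]
```

```bash
python3 -m jog '[[-0.4,-1.9,2,0,0],[0,0,2,0,0],[0,0,2,0,0],[0,0,0,0,0],[0,0,0,0,0],[0,0,0,0,0],[0,0,0,0,0],[0,0,0,0,0],[0,0,0,0,0],[0,0,0,0,0]]' 20
python3 - <<'E'
from h import *
go([.5797,.2650,.045],-np.pi/2)
E
```

```text
time: 5.3
ee_pos: [0.5825, 0.2663, 0.0937]
eef_rot: [1.0, -0.008, 0.008, -0.001]
ft_force: [-0.4, -0.0, -0.3]
width: 0.087
d [-0.36  0.14  4.87] turn -0.01687419289446246 jaw -1.588 q7 -2.33
```

```bash
python3 -m jog '[[-0.4,0.1,0,0,0],[0,0,1.6,0,0],[0,0,1.6,0,0],[0,0,1.6,0,0],[0,0,0,0,0],[0,0,0,0,1],[0,0,0,0,1],[0,0,0,0,1],[0,0,0,0,1],[0,0,0,0,1]]' 20
python3 - <<'E'
from h import *
go([.5797,.2650,.13]); print(st()['width'])
E
```

```text
time: 6.3
ee_pos: [0.5785, 0.2652, 0.041]
eef_rot: [1.0, -0.008, 0.007, -0.0]
ft_force: [-0.1, -0.4, 0.4]
width: 0.0549
d [ 0.25  0.01 -8.9 ] turn None jaw -1.588 q7 -2.36
0.05494031808619399
```

```bash
python3 -m jog '[[0,0,0,0,1],[0,0,0,0,1],[0,0,0,0,1],[0,0,0,0,1],[0,0,-3.7,0,1],[0,0,-3.7,0,1],[0,0,-3.7,0,1],[0,4,0,0,1],[0,4,0,0,1],[0,4,0,0,1]]' 20
python3 - <<'E'
from h import *
go([.5614,-.2196,.15],-np.pi/2-.134)
E
```

```text
time: 7.3
ee_pos: [0.5731, 0.1497, 0.1566]
eef_rot: [1.0, -0.002, 0.007, -0.002]
ft_force: [0.7, -0.1, -1.1]
width: 0.0388
d [-1.   36.94  0.48] turn 0.12913453252296803 jaw -1.576 q7 -2.09
```

```bash
python3 -m jog '[[-0.1,4,0,0,1],[-0.1,4,0,0,1],[-0.1,4,0,0,1],[-0.1,4,0,0,1],[-0.1,4,0,0,1],[-0.1,4,0,0,1],[-0.1,4,0,0,1],[-0.1,4,0,0,1],[-0.1,4,0,0,1],[0,0,0,0,1]]' 20
python3 - <<'E'
from h import *
go([.5614,-.2196,.048],-np.pi/2-.134)
E
```

```text
time: 8.3
ee_pos: [0.5583, -0.2322, 0.156]
eef_rot: [1.0, -0.006, 0.008, -0.0]
ft_force: [-0.5, 0.0, -0.4]
width: 0.0385
d [ 0.12 -1.26 10.81] turn 0.12193195253093236 jaw -1.583 q7 -1.39
```

```bash
python3 -m jog '[[0.1,-1.3,0,0.12,1],[0,0,2.4,0,1],[0,0,2.4,0,1],[0,0,2.4,0,1],[0,0,1.9,0,1],[0,0,0,0,1],[0,0,0.5,0,1],[0,0,0,0,1],[0,0,0.4,0,1],[0,0,0,0,1]]' 20
python3 - <<'E'
from h import *
go([.5614,-.2196,.045],-np.pi/2-.134)
E
```

```text
time: 9.3
ee_pos: [0.563, -0.2186, 0.0561]
eef_rot: [0.998, -0.07, 0.011, -0.0]
ft_force: [-0.3, -0.6, -0.8]
width: 0.0388
d [-0.17  0.12  1.11] turn -0.005338971548170202 jaw -1.71 q7 -1.58
```

```bash
python3 -m jog '[[-0.1,0.1,0.5,0,1],[0,0,0.3,0,1],[0,0,0.2,0,1],[0,0,0,0,1],[0,0,0,0,1],[0,0,0,0,1],[0,0,0,0,1],[0,0,0,0,1],[0,0,0,0,1],[0,0,0,0,1]]' 20
python3 - <<'E'
from h import *
go([.5614,-.2196,.045],-np.pi/2-.134)
c=snap('side','s1');cv2.imwrite('pics/s1c.png',cv2.resize(c['pixels'][150:250,230:370,::-1],None,fx=5,fy=5,interpolation=2))
E
```

```text
time: 10.3
ee_pos: [0.5628, -0.22, 0.0466]
eef_rot: [0.997, -0.07, 0.012, 0.0]
ft_force: [0.5, 0.3, 0.5]
width: 0.0389
d [-0.15 -0.02  0.16] turn -0.005657565258292863 jaw -1.71 q7 -1.59
```

View pics/s1c.png

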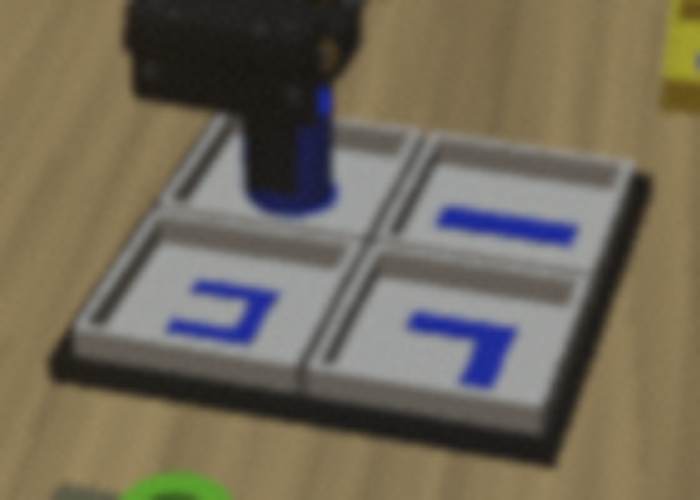

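The ring is centred over its picture in the ring bay, with its foot just above or on the floor at crop (290,205). I'll step down until the force shows contact.

```bash
python3 -m jog '[[0,0,0.15,0,1],[0,0,0,0,1],[0,0,0.15,0,1],[0,0,0,0,1],[0,0,0,0,1],[0,0,0,0,1],[0,0,0,0,1],[0,0,0,0,1],[0,0,0,0,1],[0,0,0,0,1]]' 20
```

```text
time: 11.35
ee_pos: [0.5639, -0.2202, 0.0455]
eef_rot: [0.997, -0.07, 0.013, 0.001]
ft_force: [-0.5, 0.1, 2.2]
width: 0.0388
```

```bash
python3 -m jog '[[0,0,0.1,0,1],[0,0,0,0,0.35],[0,0,0,0,0.35],[0,0,0,0,0.35],[0,0,0,0,0.35],[0,0,0,0,0.35],[0,0,-2,0,0.35],[0,0,-3,0,0.35],[0,0,-3.5,0,0.35],[0,0,-3,0,0.35]]' 20
python3 - <<'E'
from h import *
go([.56,.15,.16],-np.pi/2-.06)
E
```

```text
time: 12.35
ee_pos: [0.5578, -0.2188, 0.1576]
eef_rot: [0.998, -0.07, 0.008, -0.001]
ft_force: [0.5, -0.8, 0.3]
width: 0.0562
d [ -4.9  -36.55  -0.17] turn -0.07939856256335309 jaw -1.71 q7 -1.54
```

```bash
python3 -m jog '[[-0.35,-4.1,0,0,0.35],[-0.35,-4.1,0,0,0.35],[-0.35,-4.1,0,0,0.35],[-0.35,-4.1,0,0,0.35],[-0.35,-4.1,0,0,0.35],[-0.35,-4.1,0,0,0.35],[-0.35,-4.1,0,0,0.35],[-0.35,-4.1,0,0,0.35],[-0.2,-3.6,0,-0.07,0.35],[0,0,0,0,0.35]]' 20
python3 - <<'E'
from h import *
c=snap('wrist','w4'); ortho(c,.38,.64,.0,.25,.05,'o4',.0005)
go([.579,.1469,.045],-np.pi/2-.069)
E
```

```text
time: 13.35
ee_pos: [0.5823, 0.1567, 0.1631]
eef_rot: [0.999, -0.037, 0.013, 0.0]
ft_force: [0.4, 0.3, -0.3]
width: 0.0568
d [-0.61  0.7  11.78] turn -0.00841278991568295 jaw -1.648 q7 -2.17
```

View pics/o4.png

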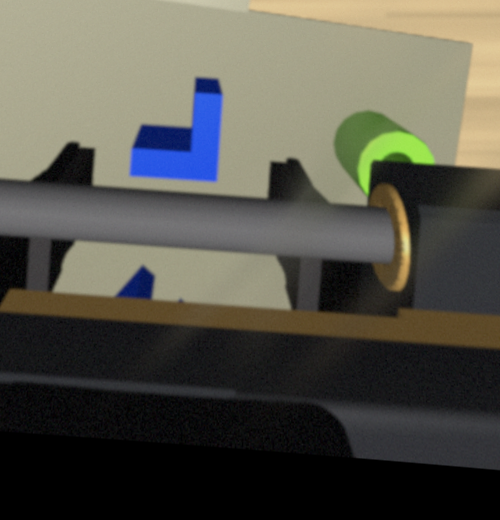

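```bash
python3 -m jog '[[-0.4,0.7,0,0,0.35],[0,0,2.6,0,0.35],[0,0,2.6,0,0.35],[0,0,2.6,0,0.35],[0,0,0,0,0.35],[0,0,0,0,0.35],[0,0,0,0,0.35],[0,0,0,0,0.35],[0,0,0,0,0.35],[0,0,0,0,0.35]]' 20
python3 - <<'E'
from h import *
go([.581,.1469,.045],-np.pi/2-.069)
E
```

```text
time: 14.4
ee_pos: [0.5828, 0.1334, 0.088]
eef_rot: [0.999, -0.047, 0.016, 0.004]
ft_force: [0.5, 0.5, -0.1]
width: 0.0563
d [-0.45 -1.35  4.28] turn -0.025502283432905948 jaw -1.665 q7 -2.2
```

```bash
python3 -m jog '[[-0.3,-1.3,0,0,0.35],[0,0,0,-0.03,0.35],[0,0,0,0,0.35],[0,0,0,0,0.35],[0,0,0,0,0.35],[0,0,0,0,0.35],[0,0,0,0,0.35],[0,0,0,0,0.35],[0,0,0,0,0.35],[0,0,0,0,0.35]]' 20
python3 - <<'E'
from h import *
go([.581,.1469,.045],-np.pi/2-.069)
E
```

```text
time: 15.4
ee_pos: [0.581, 0.1484, 0.0884]
eef_rot: [0.999, -0.03, 0.016, 0.004]
ft_force: [-0.6, 0.1, -0.5]
width: 0.0565
d [-0.13  0.12  4.33] turn 0.008064426582524264 jaw -1.632 q7 -2.2
```

```bash
python3 -m jog '[[0,0.1,1.5,0,0.35],[0,0,1.5,0,0.35],[0,0,1.1,0,0.35],[0,0,0,0,0.35],[0,0,0,0,1],[0,0,0,0,1],[0,0,0,0,1],[0,0,0,0,1],[0,0,0,0,1],[0,0,0,0,1]]' 20
python3 - <<'E'
from h import *
go([.581,.1469,.045],-np.pi/2-.069)
E
```

```text
time: 16.4
ee_pos: [0.5822, 0.1469, 0.0434]
eef_rot: [0.999, -0.03, 0.016, 0.004]
ft_force: [0.7, -0.1, -0.5]
width: 0.0167
d [-0.12  0.01 -0.16] turn 0.008042159705517138 jaw -1.632 q7 -2.23
```

```bash
python3 -m jog '[[0,0,0,0,1],[0,0,0,0,1],[0,0,-3.2,0,1],[0,0,-3.6,0,1],[0,0,-3.6,0,1],[0,3.5,0,0,1],[0,3.5,0,0,1],[0,3.5,0,0,1],[0,3.5,0,0,1],[0,0,0,0,1]]' 20
python3 - <<'E'
from h import *
go([.4883,-.1281,.15],-np.pi/2-.126)
E
```

```text
time: 17.4
ee_pos: [0.5697, 0.0047, 0.1527]
eef_rot: [0.999, -0.028, 0.016, 0.004]
ft_force: [-0.4, -0.5, -1.0]
width: 0.0139
d [-7.38 13.72  0.12] turn 0.06931371054540891 jaw -1.627 q7 -1.88
```

```bash
python3 -m jog '[[-1.9,3.5,0,0.02,1],[-1.9,3.5,0,0.02,1],[-1.9,3.5,0,0.02,1],[-1.7,3.1,0,0.01,1],[0,0,0,0,1],[0,0,0,0,1],[0,0,0,0,1],[0,0,0,0,1],[0,0,0,0,1],[0,0,0,0,1]]' 20
python3 - <<'E'
from h import *
go([.4883,-.1281,.048],-np.pi/2-.126)
E
```

```text
time: 18.4
ee_pos: [0.4832, -0.1232, 0.1507]
eef_rot: [0.998, -0.062, 0.017, 0.002]
ft_force: [0.8, 0.1, -0.7]
width: 0.014
d [ 0.21  0.41 10.29] turn 0.0025930557432702894 jaw -1.694 q7 -1.6
```

```bash
python3 -m jog '[[0.3,0.4,2.4,0,1],[0,0,2.4,0,1],[0,0,2.4,0,1],[0,0,2,0,1],[0,0,0.3,0,1],[0,0,0,0,1],[0,0,0,0,1],[0,0,0,0,1],[0,0,0,0,1],[0,0,0,0,1]]' 20
python3 - <<'E'
from h import *
go([.4883,-.1281,.048],-np.pi/2-.126)
E
```

```text
time: 19.4
ee_pos: [0.4938, -0.1258, 0.0572]
eef_rot: [0.998, -0.059, 0.021, 0.002]
ft_force: [-0.1, -0.2, -0.1]
width: 0.0138
d [-0.55  0.3   0.89] turn 0.007663463026940542 jaw -1.689 q7 -1.68
```

```bash
python3 -m jog '[[-0.6,0.3,0,0,1],[0,0,0.6,0,1],[0,0,0,0,1],[0,0,0.3,0,1],[0,0,0,0,1],[0,0,0.2,0,1],[0,0,0,0,1],[0,0,0,0,1],[0,0,0,0,1],[0,0,0,0,1]]' 20
```

```text
time: 20.4
ee_pos: [0.4887, -0.1287, 0.0467]
eef_rot: [0.998, -0.059, 0.022, 0.002]
ft_force: [-0.4, -0.3, 2.7]
width: 0.0138
```

```bash
python3 -m jog '[[0,0,0,0,0.6],[0,0,0,0,0.6],[0,0,0,0,0.6],[0,0,0,0,0.6],[0,0,0,0,0.6],[0,0,-2,0,0.6],[0,0,-3,0,0.6],[0,0,-3.5,0,0.6],[0,0,-3,0,0.6],[0,0,0,0,0.6]]' 20
python3 - <<'E'
from h import *
go([.43,.02,.25],-np.pi/2-.35)
c=snap('top','t2');cv2.imwrite('pics/t2c.png',cv2.resize(c['pixels'][165:305,240:440,::-1],None,fx=4,fy=4,interpolation=2))
E
```

```text
time: 21.4
ee_pos: [0.4824, -0.1272, 0.1645]
eef_rot: [0.998, -0.059, 0.021, 0.002]
ft_force: [0.6, 0.6, 0.1]
width: 0.0348
d [ -6.57 -14.    -8.83] turn 0.23212629946483476 jaw -1.689 q7 -1.58
```

View pics/t2c.png

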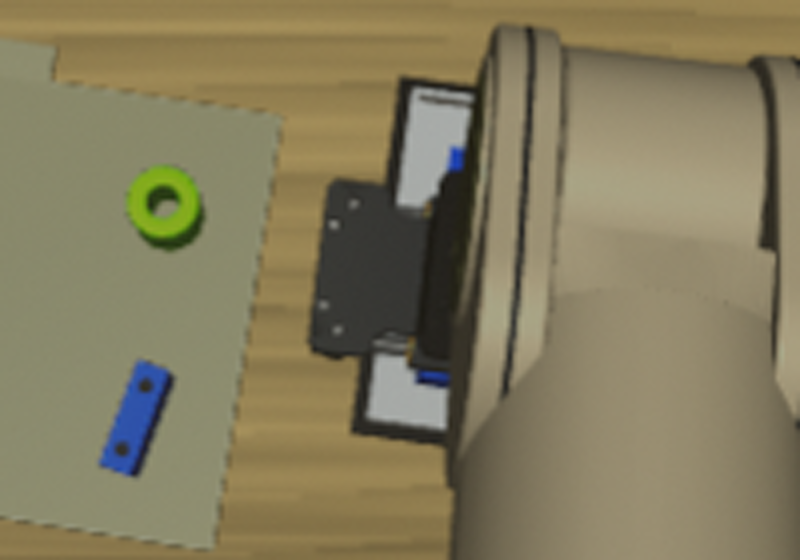

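The crop shows the bar's dots at (146,385) and (122,449), so its axis is about -20.6°. Green stands untouched. The arm hides the caddy, so I'll take a wrist look at the bar on the way.

```bash
python3 -m jog '[[-1.6,-3.1,-1.3,0,0.4],[-1.6,-3.1,-1.3,0,0.4],[-1.6,-3.1,-1.3,0,0.4],[-1,-2.8,-1,0,0.4],[0,0,0,0.1,0.4],[0,0,0,0.1,0.4],[0,0,0,0,0.4],[0,0,0,0,0.4],[0,0,0,0,0.4],[0,0,0,0,0.4]]' 20
python3 - <<'E'
from h import *
c=load('t2'); print(p2w(c,[(240+146.5/4-.5,165+385.5/4-.5),(240+122.5/4-.5,165+449.5/4-.5)],.05))
c=snap('wrist','w5'); ortho(c,.37,.51,-.0,.16,.05,'o5',.0004); print(st()['joint_positions'].round(2))
go([.439,.067,.1],-np.pi/2-.36)
E
```

```text
time: 22.45
ee_pos: [0.4311, 0.0039, 0.203]
eef_rot: [0.987, -0.159, 0.014, -0.001]
ft_force: [0.6, 0.6, -0.0]
width: 0.0525
[[0.45378582 0.05699217 0.05      ]
 [0.4195412  0.06916869 0.05      ]]
[ 0.59 -0.07 -0.67  1.99 -0.04  1.18 -1.96]
d [-1.53 -6.18 10.29] turn 0.040206461657011694 jaw -1.891 q7 -1.96
```

View pics/o5.png

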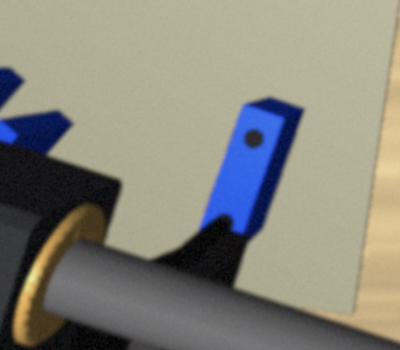

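```bash
python3 -m jog '[[-0.8,-3,3.4,0.035,0.4],[-0.8,-3,3.4,0,0.4],[0,0,3,0,0.4],[0,0,0,0,0.4],[0,0,0,0,0.4],[0,0,0,0,0.4],[0,0,0,0,0.4],[0,0,0,0,0.4],[0,0,0,0,0.4],[0,0,0,0,0.4]]' 20
python3 - <<'E'
from h import *
go([.437,.0645,.044],-np.pi/2-.354)
E
```

```text
time: 23.5
ee_pos: [0.4436, 0.0644, 0.1085]
eef_rot: [0.984, -0.179, 0.02, -0.001]
ft_force: [-0.1, -0.1, 0.3]
width: 0.0521
d [-0.87  0.29  6.42] turn -0.0050946975929582194 jaw -1.93 q7 -2.26
```

```bash
python3 -m jog '[[-0.9,0.3,2,0,0.4],[0,0,2,0,0.4],[0,0,1.5,0,0.4],[0,0,0.6,0,0.4],[0,0,0,0,0.4],[0,0,0,0,1],[0,0,0,0,1],[0,0,0,0,1],[0,0,0,0,1],[0,0,0,0,1]]' 20
python3 - <<'E'
from h import *
go([.437,.0645,.044],-np.pi/2-.354); print(st()['torque'])
E
```

```text
time: 24.5
ee_pos: [0.4395, 0.0642, 0.0494]
eef_rot: [0.984, -0.179, 0.023, -0.002]
ft_force: [-0.6, -0.5, 0.4]
width: 0.0199
d [-0.27  0.07  0.53] turn -0.0062431956036550496 jaw -1.931 q7 -2.36
[0.08719925 0.08956077 0.01333228]
```

```bash
python3 -m jog '[[0,0,0,0,1],[0,0,0,0,1],[0,0,-4,0,1],[0,0,-4,0,1],[0,0,-4,0,1],[1.7,3.5,0,0,1],[1.7,3.5,0,0,1],[1.7,3.5,0,0,1],[1.7,3.5,0,0,1],[0,0,0,0,1]]' 20
python3 - <<'E'
from h import *
go([.4685,-.2068,.16],-np.pi/2-.134)
E
```

```text
time: 25.5
ee_pos: [0.4483, -0.0945, 0.1761]
eef_rot: [0.984, -0.177, 0.024, -0.001]
ft_force: [0.1, 0.4, -0.6]
width: 0.018
d [5.72 9.85 1.77] turn -0.22083497619914016 jaw -1.926 q7 -1.82
```

```bash
python3 -m jog '[[1.9,3.3,0,0,1],[1.9,3.3,0,0,1],[1.9,3.3,0,0,1],[0,0,0,-0.11,1],[0,0,0,-0.11,1],[0,0,0,0,1],[0,0,0,0,1],[0,0,0,0,1],[0,0,0,0,1],[0,0,0,0,1]]' 20
python3 - <<'E'
from h import *
go([.4685,-.2068,.054],-np.pi/2-.134)
E
```

```text
time: 26.5
ee_pos: [0.468, -0.2081, 0.1767]
eef_rot: [0.997, -0.067, 0.023, 0.0]
ft_force: [1.1, 0.3, -0.7]
width: 0.0178
d [-0.53 -0.1  12.26] turn -0.0002560120679448996 jaw -1.705 q7 -1.42
```

```bash
python3 -m jog '[[-0.5,-0.1,2.6,0,1],[0,0,2.6,0,1],[0,0,2.6,0,1],[0,0,2.6,0,1],[0,0,0.8,0,1],[0,0,0,0,1],[0,0,0,0,1],[0,0,0,0,1],[0,0,0,0,1],[0,0,0,0,1]]' 20
python3 - <<'E'
from h import *
go([.4685,-.2068,.054],-np.pi/2-.134)
E
```

```text
time: 27.5
ee_pos: [0.472, -0.2073, 0.0669]
eef_rot: [0.997, -0.069, 0.027, 0.002]
ft_force: [-0.2, -0.1, -0.7]
width: 0.0178
d [-0.43 -0.    1.26] turn -0.0035282853439191353 jaw -1.708 q7 -1.51
```

```bash
python3 -m jog '[[-0.4,0,0.6,0,1],[0,0,0.4,0,1],[0,0,0.2,0,1],[0,0,0,0,1],[0,0,0.2,0,1],[0,0,0,0,1],[0,0,0,0,1],[0,0,0,0,1],[0,0,0,0,1],[0,0,0,0,1]]' 20
```

```text
time: 28.5
ee_pos: [0.4696, -0.2074, 0.0531]
eef_rot: [0.997, -0.069, 0.029, 0.003]
ft_force: [-0.4, 0.6, 1.6]
width: 0.0179
```

```bash
python3 -m jog '[[0,0,0,0,0.6],[0,0,0,0,0.6],[0,0,0,0,0.6],[0,0,0,0,0.6],[0,0,-2,0,0.6],[0,0,-3.5,0,0.6],[0,0,-4,0,0.6],[0,0,-3.5,0,0.6],[0,0,0,0,0.3],[0,0,0,-0.14,0.3]]' 20
python3 -m jog '[[0,0,0,-0.14,0.3],[0,0,0,-0.14,0.3],[0,0,0,-0.14,0.3],[0,0,0,-0.14,0.3],[0,0,0,-0.14,0.3],[0,0,0,-0.14,0.3],[0,0,0,-0.14,0.3],[0,0,0,-0.14,0.3],[0,0,0,-0.14,0.3],[0,0,0,-0.14,0.3]]' 20
python3 - <<'E'
from h import *
go([.456,.1809,.15],-np.pi/2-.722)
E
```

```text
time: 29.5
ee_pos: [0.4613, -0.2056, 0.1871]
eef_rot: [1.0, 0.002, 0.027, 0.004]
ft_force: [0.5, -0.3, -1.3]
width: 0.0443
time: 30.5
ee_pos: [0.4594, -0.2047, 0.181]
eef_rot: [0.744, 0.668, 0.016, 0.019]
ft_force: [0.4, -0.7, 0.5]
width: 0.0612
d [38.31 -4.64  2.83] turn -0.9564369541423674 jaw -0.108 q7 0.17
```

```bash
python3 -m jog '[[4.1,-0.5,0,0,0.3],[4.1,-0.5,0,0,0.3],[4.1,-0.5,0,0,0.3],[4.1,-0.5,0,0,0.3],[4.1,-0.5,0,0,0.3],[4.1,-0.5,0,0,0.3],[4.1,-0.5,0,0,0.3],[4.1,-0.5,0,0,0.3],[4.1,-0.5,0,0,0.3],[1,0,0,0,0.3]]' 20
python3 -m jog '[[0,0,0,-0.136,0.3],[0,0,0,-0.136,0.3],[0,0,0,-0.136,0.3],[0,0,0,-0.136,0.3],[0,0,0,-0.136,0.3],[0,0,0,-0.136,0.3],[0,0,0,-0.136,0.3],[0,0,0,0,0.3],[0,0,0,0,0.3],[0,0,0,0,0.3]]' 20
python3 - <<'E'
from h import *
go([.456,.1809,.1],-np.pi/2-.722); print(R.from_quat(st()['eef_rot']).as_matrix()[:,2])
c=snap('wrist','w6'); ortho(c,.38,.52,.1,.26,.05,'o6',.0004)
c=snap('top','t3');cv2.imwrite('pics/t3c.png',cv2.resize(c['pixels'][170:295,320:440,::-1],None,fx=4,fy=4,interpolation=2))
E
```

```text
time: 31.5
ee_pos: [0.4507, 0.1883, 0.1731]
eef_rot: [0.744, 0.668, 0.016, 0.019]
ft_force: [0.6, -0.5, -0.2]
width: 0.0607
time: 32.5
ee_pos: [0.4474, 0.1921, 0.1678]
eef_rot: [0.337, 0.941, 0.006, 0.021]
ft_force: [0.2, 0.2, 0.7]
width: 0.0607
d [-1.13 -0.49  6.81] turn 0.03450975911016574 jaw 0.883 q7 0.2
[ 0.04319428 -0.00276771 -0.99906286]
```

View pics/o6.png

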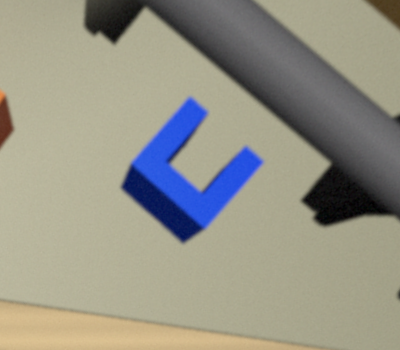

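View pics/t3c.png

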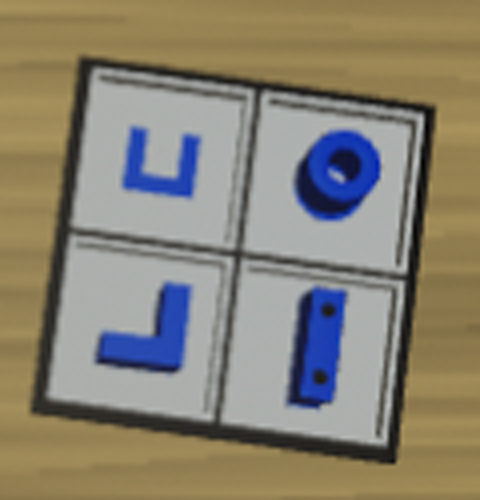

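The wrist crop gives the clip outline centre at pixel (197,162), which is (0.455,0.181) at about -41.5°, agreeing with the earlier reading. The caddy crop shows the ring (340,165), L (150,330) and bar (320,340) standing in their bays, with the U bay still empty.

```bash
python3 -m jog '[[-1.1,-0.5,0,0.03,0.3],[0,0,2,0,0.3],[0,0,2,0,0.3],[0,0,2,0,0.3],[0,0,1,0,0.3],[0,0,0,0,0.3],[0,0,0,0,0.3],[0,0,0,0,0.3],[0,0,0,0,0.3],[0,0,0,0,0.3]]' 20
python3 - <<'E'
from h import *
go([.4556,.181,.046],-np.pi/2-.722)
E
```

```text
time: 33.6
ee_pos: [0.4608, 0.1767, 0.0991]
eef_rot: [0.36, 0.933, 0.007, 0.024]
ft_force: [-1.0, -0.1, -0.8]
width: 0.061
d [ 0.88 -0.18  5.28] turn -0.01317961149845015 jaw 0.836 q7 0.09
```

```bash
python3 -m jog '[[0.8,-0.2,0,-0.01,0.3],[0,0,0.8,0,0.3],[0,0,0,0,0.3],[0,0,0,0,0.3],[0,0,0,0,0.3],[0,0,0,0,0.3],[0,0,0,0,0.3],[0,0,0,0,0.3],[0,0,0,0,0.3],[0,0,0,0,0.3]]' 20
python3 - <<'E'
from h import *
go([.4556,.181,.046],-np.pi/2-.722)
E
```

```text
time: 34.6
ee_pos: [0.4536, 0.181, 0.0907]
eef_rot: [0.354, 0.935, 0.007, 0.024]
ft_force: [0.8, 0.6, 0.8]
width: 0.0607
d [ 0.03 -0.    4.47] turn -0.002170493104314275 jaw 0.847 q7 0.07
```

```bash
python3 -m jog '[[0,0,1.6,0,0.3],[0,0,1.6,0,0.3],[0,0,1.2,0,0.3],[0,0,0,0,0.3],[0,0,0,0,1],[0,0,0,0,1],[0,0,0,0,1],[0,0,0,0,1],[0,0,0,0,1],[0,0,0,0,1]]' 15
python3 - <<'E'
from h import *
go([.4556,.181,.046],-np.pi/2-.722)
E
```

```text
time: 35.6
ee_pos: [0.4576, 0.1814, 0.0477]
eef_rot: [0.355, 0.935, 0.008, 0.026]
ft_force: [0.3, 0.6, -0.1]
width: 0.0402
d [ 0.13 -0.16  0.16] turn -0.0026320073549124245 jaw 0.846 q7 0.0
```

```bash
python3 -m jog '[[0,0,0,0,1],[0,0,-4,0,1],[0,0,-4,0,1],[0,0,-4,0,1],[-3.3,-1.7,0,0,1],[-3.3,-1.7,0,0,1],[-3.3,-1.7,0,0,1],[-3.3,-1.7,0,0,1],[-3.3,-1.7,0,0,1],[0,0,0,0,1]]' 15
python3 - <<'E'
from h import *
go([.576,-.1235,.16],-np.pi/2-.134)
E
```

```text
time: 36.6
ee_pos: [0.5202, 0.0035, 0.1774]
eef_rot: [0.352, 0.935, 0.007, 0.027]
ft_force: [-0.9, 0.0, -0.8]
width: 0.0402
d [-12.48  -5.93   2.12] turn -0.5854821154251884 jaw 0.851 q7 0.57
```

```bash
python3 -m jog '[[-3.2,-1.5,0,0,1],[-3.2,-1.5,0,0,1],[-3.1,-1.5,0,0,1],[-2.6,-1.2,0,0,1],[0,0,0,-0.14,1],[0,0,0,-0.14,1],[0,0,0,-0.14,1],[0,0,0,-0.14,1],[0,0,0,0,1],[0,0,0,0,1]]' 15
python3 - <<'E'
from h import *
go([.576,-.1235,.09],-np.pi/2-.134)
E
```

```text
time: 37.6
ee_pos: [0.5749, -0.1228, 0.18]
eef_rot: [0.072, 0.997, 0.0, 0.027]
ft_force: [0.3, -0.7, 0.3]
width: 0.04
d [ 0.36 -0.09  8.99] turn -0.01058539187718388 jaw 1.426 q7 1.27
```

```bash
python3 -m jog '[[0.4,-0.1,2.6,0,1],[0,0,2.6,0,1],[0,0,2.6,0,1],[0,0,2.6,0,1],[0,0,0,0,1],[0,0,0,0,1],[0,0,0,0,1],[0,0,0,0,1],[0,0,0,0,1],[0,0,0,0,1]]' 15
python3 - <<'E'
from h import *
go([.576,-.1235,.052],-np.pi/2-.134)
E
```

```text
time: 38.6
ee_pos: [0.5794, -0.1228, 0.0789]
eef_rot: [0.084, 0.996, -0.001, 0.031]
ft_force: [-1.0, 0.5, 0.1]
width: 0.0407
d [ 0.49 -0.13  2.66] turn -0.03482144474363302 jaw 1.402 q7 1.17
```

```bash
python3 -m jog '[[0.5,-0.1,1,-0.03,1],[0,0,0.9,0,1],[0,0,0.4,0,1],[0,0,0.3,0,1],[0,0,0,0,1],[0,0,0.2,0,1],[0,0,0,0,1],[0,0,0,0,1],[0,0,0,0,1],[0,0,0,0,1]]' 15
```

```text
time: 39.6
ee_pos: [0.5768, -0.1235, 0.0499]
eef_rot: [0.068, 0.997, -0.002, 0.032]
ft_force: [-0.1, -0.8, -0.8]
width: 0.0402
```

```bash
python3 -m jog '[[0,0,0.15,0,1],[0,0,0,0,1],[0,0,0.15,0,1],[0,0,0,0,1],[0,0,0,0,1],[0,0,0,0,1],[0,0,0,0,1],[0,0,0,0,1],[0,0,0,0,1],[0,0,0,0,1]]' 15
python3 - <<'E'
from h import *
c=snap('side','s2');cv2.imwrite('pics/s2c.png',cv2.resize(c['pixels'][150:250,230:370,::-1],None,fx=5,fy=5,interpolation=2))
E
```

```text
time: 40.6
ee_pos: [0.5778, -0.1235, 0.049]
eef_rot: [0.068, 0.997, -0.002, 0.032]
ft_force: [-1.0, -0.1, 2.8]
width: 0.04
```

View pics/s2c.png

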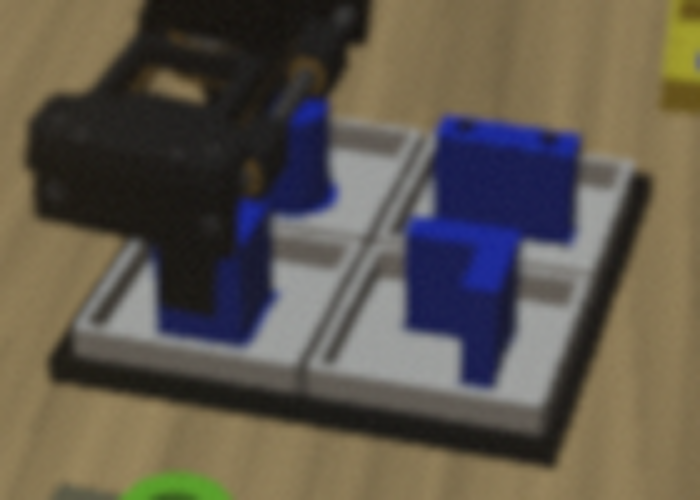

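The clip is on its floor at crop (215,330), and the other three stand upright. Releasing and retreating.

```bash
python3 -m jog '[[0,0,0,0,0.4],[0,0,0,0,0.4],[0,0,0,0,0.4],[0,0,0,0,0.4],[0,0,0,0,0.4],[0,0,-1.5,0,0.4],[0,0,-3,0,0.4],[0,0,-3.5,0,0.4],[0,0,-3.5,0,0.4],[0,0,-3,0,0.4]]' 15
python3 -m jog '[[3.5,0,0,0,0.4],[4,0,0,0,0.4],[4,0,0,0,0.4],[4,0,0,0,0.4],[4,0,0,0,0.4],[4,0,0,0,0.4],[0,0,0,0,0.4],[0,0,0,0,0.4],[0,0,0,0,0.4],[0,0,0,0,0.4]]' 15
python3 -m jog '[[0,-4,0,0,0.4],[0,-4,0,0,0.4],[0,-4,0,0,0.4],[0,-4,0,0,0.4],[0,-4,0,0,0.4],[0,-4,0,0,0.4],[0,-4,0,0,0.4],[0,0,0,0,0.4],[0,0,0,0,0.4],[0,0,0,0,0.4]]' 15
python3 - <<'E'
from h import *
c=snap('top','t4');a=cv2.resize(c['pixels'][165:305,145:440,::-1],None,fx=2.7,fy=2.7,interpolation=2)
c=snap('side','s3');b=cv2.resize(c['pixels'][150:430,150:400,::-1],None,fx=.7*1.2,fy=.7*1.2,interpolation=2)
o=np.zeros((a.shape[0]+b.shape[0],a.shape[1],3),np.uint8);o[:a.shape[0]]=a;o[a.shape[0]:,:b.shape[1]]=b
cv2.imwrite('pics/f1.png',o[:600,:800])
E
```

```text
time: 41.65
ee_pos: [0.5656, -0.1209, 0.1975]
eef_rot: [0.067, 0.997, -0.001, 0.029]
ft_force: [0.1, -0.2, -0.1]
width: 0.0522
time: 42.65
ee_pos: [0.3482, -0.088, 0.1929]
eef_rot: [0.064, 0.997, -0.007, 0.032]
ft_force: [-0.4, -0.9, -0.2]
width: 0.0517
time: 43.65
ee_pos: [0.3215, -0.3772, 0.1895]
eef_rot: [0.059, 0.998, 0.004, 0.036]
ft_force: [-1.0, 0.6, 0.3]
width: 0.0524
```

View pics/f1.png

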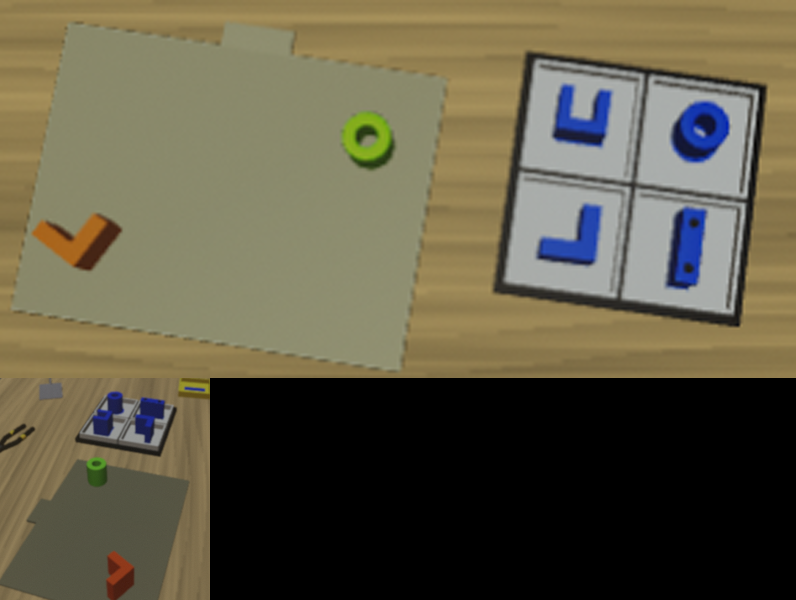

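All four blue parts stand in their bays: U (582,115), ring (700,130), L (570,240) and bar (687,247). Orange (77,242) and green (367,138) are in their old places, and the arm is clear.

```bash
python3 -c "
from bench import r
print(r.close_job())"
```

```text
the job is handed in; nothing more can be done
None
```

The four blue parts (ring, corner bracket, bar and clip) are each standing upright on the floor of the bay with their picture, released and turned to match it. I handed the job in about 44 s into the 99 s limit.

The last top and side views showed all four upright in their bays. The orange bracket and green bushing stood where they were on the sheet, and the yellow bay was never approached. The arm was clear of everything, with only noise-level force on it.

Two checks disagreed slightly:
- **Cameras:** the top camera's part positions differed from the wrist camera's by about 3–7 mm. I used the wrist values for the grasps, and they worked.
- **Tool tilt:** the tool's tilt crept up to about 3.5° over the run. Every part still settled upright when released.

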